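# Hold the safety can open by its lever

### The arm

A 7-joint arm with a two-finger parallel gripper is mounted at the origin on the work surface. World frame = base frame: x ahead of the robot, y to its left, z up, the work surface at z = 0. Lengths are in m, angles in rad, forces in N, time in s.
With the tool pointing down it reaches from about 0.35 to 0.9 m from the base axis. Payload 19.9 kg.
Tool frame: the origin (TCP) lies midway between the tips of the shut fingers; the grasp point (between the pads) lies 19 mm behind it (ctrl.grip_point_offset is the distance from the TCP to the grasp point, in m); z points along the fingers, y is the direction in which the jaws open and shut (so a half turn about z gives the same grasp; the last joint's range is limited). The gripper opens to 94 mm and grips with 3 to 60 N. Pads are 16 mm wide; open, the fingers measure 119 mm over their backs; the gripper's body (75 mm by 177 mm) begins 78 mm behind the grasp point.
Start: joints at [1.254, 0.417, -0.01, 1.614, 0.005, 1.111, -0.053], TCP at [0.17, -0.601, 0.205] pointing down, gripper open.
Joint ranges: [-2.81, 2.81], [-0.39, 2.02], [-1.27, 1.25], [0.06, 2.57], [-1.19, 4.33], [0.19, 2], [-2.82, 2.82]. Speed limits (rad/s): [1.89, 1.89, 2.39, 2.39, 3.01, 3.01, 3.01].

### API

Orientations are given as a rotation vector (axis times angle).
In Python, from cell import ctrl, vision gives the robot as it stands.
- The arm moves only by the tool jog_arm, never from a script. Its arguments are lists of equal length, an entry for each row: "slide": the shift along the tool's x, y, z in cm, a list of three; "rotation": the turn, a rotation vector about the tool's x, y, z in rad, a list of three; "jaw": the gripper command: -1 is fully open, 1 is shut, values between are in proportion. A call has 1 to 20 rows; each row is the pose to reach, as a shift and turn from the pose commanded when the call began, along the tool's axes at that moment; what a row does not reach only later rows make up. A row lasts 1/10 s, in which the tool goes at most 50 mm and 8.59 degrees, less where a joint would pass 70% of its speed; a pose out of reach is approached as far as the arm can. A call with a gripper value outside its range is refused whole. The fingers move at their own pace and stop on an object; the grip force is fixed at half the most. Time passes only in rows, so rows that repeat a pose let the fingers close. It gives the time, the measured TCP pose, the force and the opening at its end, in the units of the state.
- ctrl.get_state(): the state, without advancing time (a new reading comes with each control period).
- vision.camera(name): name is "scene" or "top" or "wrist"; returns a dict with "color" (480x640x3 uint8, blue, green, red), "z_map" (480x640 float32, m along the optical axis (not along the pixel's ray), 0 where there is no reading), "intrinsics" (3x3 intrinsics, pixels), "world_from_camera" (4x4, takes a point from camera to world coordinates); the wrist camera has in their place "mount" (4x4, takes a point from camera to tool coordinates, whose origin is the TCP and whose axes are the flange's). Camera axes: x right, y down, z forward; pixel columns grow to the right and rows downward; lengths in m; the calibration is good to about 2 mm. The wrist camera is an equidistant fisheye: a pixel r from the principal point sees the ray r / f radians off the axis. A picture is of the moment at which its call begins: read the wrist's pose just before it.
- ctrl.hand_in(): hands the job in, once; it reports no verdict.
The state is a dict: "clock": time; "q": joint angles; "dq": joint speeds; "joint_torque": joint torques, N m; "tool_pos": TCP position; "ee_rot": TCP orientation; "force": force on the tool from outside, world axes, zero at the start; "moment": the same for the moment, N m; "opening": finger opening in m.
Only numpy, scipy, OpenCV 4.12 (cv2) and the standard library are available. Lean on these libraries where they do the work, as an engineer would, in place of code of your own. Each camera call takes 0.05 s, during which the arm holds its last target. There are 200 camera calls.

### The job

The steel can for used solvent wipes is about to be filled: with the fingertips, slowly press the paddle of its side lever down as far as it goes, so that the heavy self-closing lid rises fully open. Finish while still holding the lever down and the lid open. Do not touch the lid itself or let it drop, and leave the other things on the bench where they stand.

Things in the scene. Friction and masses are not known exactly. Their poses are not given: they have to be found in the camera images.
- can: Round steel waste can, 170 mm in diameter and 172 mm high, on a black rubber foot 184 mm across; fixed to the bench (it cannot slide or tip), standing at varying places and yaw. Origin at the centre of its underside, z up. In its own frame the lid's hinge is at the back (+x) and the lever runs along its -y side, with the paddle in front (-x).
- paddle_top (a point): Centre of the top face of the lever's black rubber paddle, a flat pad 58 mm along the lever and 46 mm wide: press here. It lies 190 mm along the lever from the pivot and 15 mm above the bar's middle line. At lever 0 it is 271 mm above the bench and slopes 17 degrees (0.30 rad), rising away from the pivot; fully down it is 167 mm up, sloping 15 degrees the other way.
- lever_pivot (a point): The pivot pin of the lever, on a bracket on the can's side, 201 mm above the bench; its y axis is the pivot's axis. The paddle swings in a vertical arc about it, perpendicular to this axis.
- lever (a joint): Angle of the see-saw lever, rad, growing as the paddle goes down. At 0, where it rests by its own weight, the roller on its short end (60 mm behind the pivot) touches the lid's crank arm from below; 0.56 is fully down on its stop. Pressing raises the lid: some 6 to 13 N at the paddle up to half way, then less, a few N at the end. If released, the falling lid throws it back.
- lid (a joint): Opening angle of the heavy round steel lid (182 mm across, about 1 kg), rad; 0 is shut, about 1.0 fully open (lever on its stop). It rises about 2 rad per rad of lever, nearer 1 at the end, stands open only while the lever is held, and falls shut by its own weight.
- lid_centre (a point): Centre of the lid's top face, 185 mm above the bench when shut, 105 mm from the hinge axis.
- mortar: White porcelain mortar, 94 mm across, 52 mm high, loose; origin at the centre of its foot. Leave alone.
- reagent_bottle: Small amber glass jar with a blue cap, 58 mm across, 105 mm high, loose; origin at the centre of its foot. Leave alone.
- centrifuge_tube: Clear conical tube standing upside down on its orange cap, 35 mm across, 114 mm high, loose; origin at the centre of its foot. Leave alone.
- tube_rack: Green tube rack, 85 by 190 by 45 mm, with one capped tube standing in it up to 113 mm high, loose; origin at the centre of its underside. Leave alone.

How it is judged:
At the end, for the whole second after the job is handed in: The fingers press the lever (over 1 N) and hold it down (over 0.48 of 0.56 rad); the lid is open over 0.88 rad, still (under 0.1 rad/s), carried by the lever alone and not touched by the robot; the four loose things are within 20 mm of where they stood (value of joint lid above 0.88 rad and value of joint lever above 0.48 rad and velocity of joint lid between -0.1 and 0.1 rad/s and contact force between the fingers and lever above 1 N and contact force between lever and lid above 0.5 N and contact force between each of the arm, the fingers and lid below 0.5 N and distance of each of mortar, reagent_bottle, centrifuge_tube, tube_rack from where it was at the start of the episode below 0.02 m); the arm keeps its last pose, push and grip.
It fails at once if the robot touches the lid instead of working the lever (contact force between any of the fingers, the arm and lid above 1 N).
It fails at once if the lid is flung up (over 3 rad/s) (velocity of joint lid above 3 rad/s).
It fails at once if the lid is let drop (over 3 rad/s) (velocity of joint lid below -3 rad/s).
It fails at once if a bystander is lifted, knocked over or shoved (distance of any of mortar, reagent_bottle, centrifuge_tube, tube_rack from where it was at the start of the episode above 0.03 m or angle between any of mortar, reagent_bottle, centrifuge_tube, tube_rack's own z axis and vertical above 0.3 rad).
It also fails if it takes over 32 s, if anything falls off the work surface, if the arm or the gripper's body presses on something with over 40 N, if the wrist force passes 120 N, or if a joint passes its speed limit or range.

## Working session

There is one attempt and no reset: what is moved stays moved. The work goes in short steps, Python scripts to look and compute and a tool call to move; the robot and the scene stay as the last step left them, time stands still between calls to the robot, and variables do not carry over. Pictures are saved under pics/ and viewed, about 8 in all and at most 12, crops included, and the job is handed in when it is done.

Besides the shell and the picture viewer there is one more tool, called after "Emit:" as name(argument=value, ...) on one line, values as JSON. jog_arm: Moves the arm, as the interface text tells. Its arguments: {"type":"object","properties":{"slide":{"type":"array"},"rotation":{"type":"array"},"jaw":{"type":"array"}},"required":["slide","rotation","jaw"]}

```bash
mkdir -p pics
python3 - <<'E'
from cell import ctrl, vision
import cv2,numpy as np
s=ctrl.get_state();print({k:np.round(v,3) for k,v in s.items()})
ims=[]
for n in("scene","top"):
    c=vision.camera(n);np.savez(n+".npz",**c);cv2.imwrite(f"pics/{n}.png",c["color"]);print(n,c["intrinsics"],c["world_from_camera"].round(3))
E
```

```text
{'clock': np.float64(0.0), 'q': array([ 1.253,  0.418, -0.01 ,  1.614,  0.005,  1.111, -0.053]), 'dq': array([-0.   , -0.001,  0.001, -0.002,  0.   , -0.   ,  0.001]), 'joint_torque': array([-1.0000e-03, -8.5123e+01,  6.3900e-01, -4.2599e+01, -4.9000e-02,
        1.9000e-02,  0.0000e+00]), 'tool_pos': array([ 0.17 , -0.601,  0.205]), 'ee_rot': array([-3.111, -0.432,  0.   ]), 'force': array([0.448, 0.433, 0.177]), 'moment': array([ 0.001, -0.001,  0.03 ]), 'opening': np.float64(0.094)}
scene [[531.13398517   0.         317.27300618]
 [  0.         531.13398517 242.76221066]
 [  0.           0.           1.        ]] [[ 3.360e-01  6.140e-01 -7.140e-01  1.277e+00]
 [ 9.420e-01 -2.200e-01  2.540e-01 -2.270e-01]
 [-1.000e-03 -7.580e-01 -6.520e-01  7.910e-01]
 [ 0.000e+00  0.000e+00  0.000e+00  1.000e+00]]
top [[496.57799936   0.         321.01751228]
 [  0.         496.57799936 240.78767242]
 [  0.           0.           1.        ]] [[-0.032 -0.969  0.243  0.397]
 [-0.999  0.032 -0.002  0.002]
 [-0.006 -0.243 -0.97   1.018]
 [ 0.     0.     0.     1.   ]]
```

View pics/scene.png

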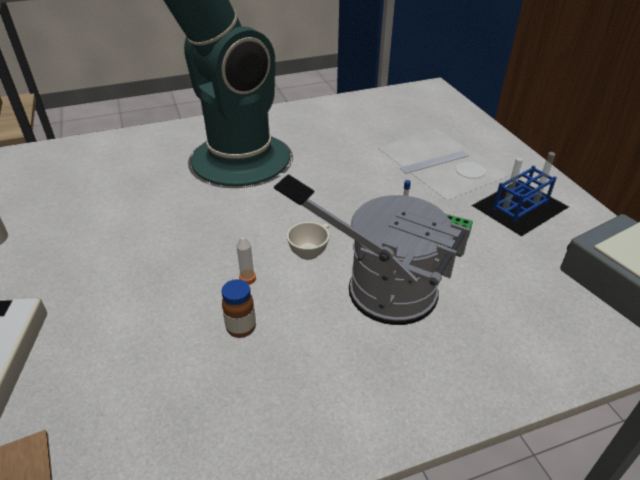

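View pics/top.png

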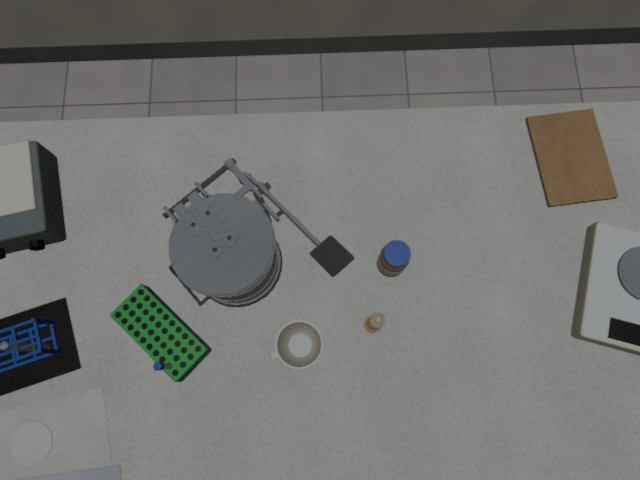

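The scene view shows the can with its lever: paddle at (294,189), pivot near (385,258). In the top view the paddle is at (332,256), the bar runs up-left to about (250,180), the bottle is at (395,253), the tube at (374,323) and the mortar at (300,345).

```bash
cat > h.py <<'E'
import numpy as np, cv2
def pts(c,m):
    K=c["intrinsics"];T=c["world_from_camera"];v,u=np.nonzero(m&(c["z_map"]>0));z=c["z_map"][v,u]
    P=np.c_[(u-K[0,2])/K[0,0]*z,(v-K[1,2])/K[1,1]*z,z];return P@T[:3,:3].T+T[:3,3]
def ray(c,u,v,h):
    K=c["intrinsics"];T=c["world_from_camera"];d=T[:3,:3]@[(u-K[0,2])/K[0,0],(v-K[1,2])/K[1,1],1];o=T[:3,3];return o+d*(h-o[2])/d[2]
E
python3 - <<'E'
from h import *
for n,(u,v) in(("top",(332,256)),("scene",(294,189))):
    c=np.load(n+".npz");g=c["color"].max(2);m=(g<70).astype(np.uint8)
    k,l,st,ce=cv2.connectedComponentsWithStats(m);L=l[v,u];print(n,st[L],ce[L],g[v,u])
    mm=cv2.erode((l==L).astype(np.uint8),np.ones((3,3)))>0
    P=pts(c,mm);q=np.median(P,0);print("depth med",q.round(4),P.min(0).round(3),P.max(0).round(3),"ray",ray(c,*ce[L],.271).round(4))
    A=np.c_[P[:,:2]-P[:,:2].mean(0),np.ones(len(P))];a=np.linalg.lstsq(A,P[:,2],rcond=None)[0];print("slope",np.hypot(*a[:2]),"uphill dir",np.arctan2(a[1],a[0]),"zc",a[2])
    print(cv2.minAreaRect(np.argwhere(l==L)[:,::-1].astype(np.float32)))
# bar: points with z in .2-.27 from scene+top near the paddle line
c=np.load("top.npz");Z=np.ones((480,640),bool)
P=pts(c,Z);m=(P[:,2]>.15);P=P[m]
W=P[(P[:,0]>.2)&(P[:,0]<.8)&(P[:,1]>-.2)&(P[:,1]<.5)]
print(len(W))
# lid plane centre
M=W[abs(W[:,2]-.185)<.008];print("lid",M.mean(0),cv2.minEnclosingCircle(M[:,:2].astype(np.float32)))
B=W[(W[:,2]>.212)&(W[:,2]<.262)];print("bar",len(B),B.min(0),B.max(0))
print(cv2.fitLine(B[:,:2].astype(np.float32),cv2.DIST_HUBER,0,.01,.01).ravel())
for n,u,v,h in(("bottle",396,250,.105),("tube",376,320,.114),("mortar",299,345,.052)):
    print(n,ray(c,u,v,h).round(3))
E
```

```text
top [303 231  51  46 974] [331.14887064 255.44250513] 51
depth med [ 0.56   -0.0144  0.2717] [ 0.53  -0.044  0.261] [0.591 0.016 0.282] ray [ 0.5603 -0.014   0.271 ]
slope 0.3101017768987425 uphill dir -2.4395607525075524 zc 0.27147786528529244
((324.2500305175781, 248.25003051757812), (54.44721603393555, 28.284271240234375), 45.0)
scene [ 274  175  164  141 4565] [370.91631982 265.49375685] 21
depth med [0.6833 0.1043 0.1085] [ 0.535 -0.043  0.022] [0.768 0.221 0.281] ray [0.781  0.0311 0.271 ]
slope 1.5981973650101642 uphill dir -1.188741503230641 zc 0.13470365560566322
((346.03033447265625, 253.10267639160156), (194.24510192871094, 62.60328674316406), 35.972389221191406)
11584
lid [0.61985424 0.17440023 0.18357183] ((0.6435624957084656, 0.17009060084819794), 0.12434861809015274)
bar 463 [ 0.56722726 -0.02129402  0.21207248] [0.70681079 0.11748024 0.26193183]
[0.77251595 0.6349954  0.641527   0.05251525]
bottle [ 0.603 -0.14   0.105]
tube [ 0.473 -0.094  0.114]
mortar [0.436 0.049 0.052]
```

Emit:
jog_arm(slide=[[0,0,-4],[0,0,-8],[0,0,-11.5],[3,-2.6,-11.5],[6,-5.2,-11.5],[9,-7.8,-11.5],[12,-10.4,-11.5],[15.5,-13.3,-11.5],[19,-16.3,-11.5],[22.5,-19.3,-11.5],[26,-22.3,-11.5],[29.5,-25.3,-11.5],[33,-28.3,-11.5],[36.5,-31.3,-11.5],[40,-34.3,-11.5],[43.5,-37.3,-11.5],[47,-40.3,-11.5],[50,-42.9,-11.5],[52,-44.6,-11.5],[53.5,-45.9,-11.5]], rotation=[[0,0,0],[0,0,0],[0,0,0],[0,0,-0.03],[0,0,-0.06],[0,0,-0.09],[0,0,-0.12],[0,0,-0.15],[0,0,-0.18],[0,0,-0.21],[0,0,-0.24],[0,0,-0.27],[0,0,-0.3],[0,0,-0.33],[0,0,-0.36],[0,0,-0.39],[0,0,-0.41],[0,0,-0.425],[0,0,-0.425],[0,0,-0.425]], jaw=[1,1,1,1,1,1,1,1,1,1,1,1,1,1,1,1,1,1,1,1])

```text
clock: 2.1
tool_pos: [0.5605, -0.0121, 0.32]
ee_rot: [-2.949, -1.081, 0.001]
force: [-0.5, -0.1, -0.8]
opening: 0.0005
```

Run:
```python
from cell import ctrl, vision
import cv2,numpy as np
a=vision.camera("scene")["color"][100:340,180:500];b=vision.camera("wrist")["color"]
cv2.imwrite("pics/a1.png",np.hstack([cv2.resize(a,(400,300)),cv2.resize(b,(400,300))]))
s=ctrl.get_state();print(s["clock"],s["tool_pos"],s["force"],s["q"].round(2))
```

```text
2.2 [ 0.56054107 -0.01142186  0.31988406] [-0.74408171 -0.80955982  0.19307189] [ 0.43  0.26 -0.57  1.61  0.14  1.32 -1.02]
```

View pics/a1.png

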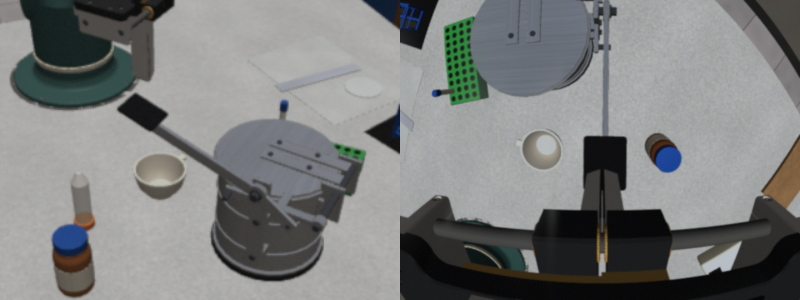

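The left panel shows the shut fingers above the paddle. In the wrist view the bar is at column 605 and the fingers at 602, so they are aligned over the paddle centre. Now I press slowly along the arc.

Emit:
jog_arm(slide=[[0,0.2,2],[0,0.2,3.5],[0,0.2,3.8],[0,0.2,4.1],[0,0.2,4.3],[0,0.2,4.5],[0,0.2,4.7],[0,0.2,4.9],[-0.1,0.2,5.1],[-0.15,0.2,5.3],[-0.2,0.2,5.5],[-0.3,0.2,5.7],[-0.35,0.2,5.9],[-0.4,0.2,6.1],[-0.5,0.2,6.3],[-0.55,0.2,6.5],[-0.6,0.2,6.7],[-0.65,0.2,6.9],[-0.7,0.2,7.1],[-0.75,0.2,7.3]], rotation=[[0,0,0],[0,0,0],[0,0,0],[0,0,0],[0,0,0],[0,0,0],[0,0,0],[0,0,0],[0,0,0],[0,0,0],[0,0,0],[0,0,0],[0,0,0],[0,0,0],[0,0,0],[0,0,0],[0,0,0],[0,0,0],[0,0,0],[0,0,0]], jaw=[1,1,1,1,1,1,1,1,1,1,1,1,1,1,1,1,1,1,1,1])

```text
clock: 4.2
tool_pos: [0.5557, -0.0206, 0.2483]
ee_rot: [2.95, 1.078, 0.001]
force: [-5.5, -2.1, 13.3]
opening: 0.0009
```

Emit:
jog_arm(slide=[[-0.05,0,0.2],[-0.1,0,0.4],[-0.15,0,0.6],[-0.2,0,0.8],[-0.25,0,1.0],[-0.3,0,1.2],[-0.35,0,1.4],[-0.4,0,1.6],[-0.42,0,1.8],[-0.45,0,2.0],[-0.47,0,2.2],[-0.5,0,2.4],[-0.52,0,2.6],[-0.54,0,2.8],[-0.56,0,3.0],[-0.58,0,3.2],[-0.6,0,3.4],[-0.6,0,3.6],[-0.6,0,3.8],[-0.6,0,4.0]], rotation=[[0,0,0],[0,0,0],[0,0,0],[0,0,0],[0,0,0],[0,0,0],[0,0,0],[0,0,0],[0,0,0],[0,0,0],[0,0,0],[0,0,0],[0,0,0],[0,0,0],[0,0,0],[0,0,0],[0,0,0],[0,0,0],[0,0,0],[0,0,0]], jaw=[1,1,1,1,1,1,1,1,1,1,1,1,1,1,1,1,1,1,1,1])

```text
clock: 6.2
tool_pos: [0.5513, -0.0242, 0.2082]
ee_rot: [2.95, 1.078, 0.001]
force: [-3.9, -1.0, 13.2]
opening: 0.0002
```

Run:
```python
from cell import ctrl, vision
import cv2,numpy as np
a=vision.camera("scene")["color"][60:360,160:560];b=vision.camera("wrist")["color"]
cv2.imwrite("pics/a2.png",np.hstack([cv2.resize(a,(400,300)),cv2.resize(b,(400,300))]))
s=ctrl.get_state();print(s["clock"],s["tool_pos"],s["force"])
```

```text
6.3 [ 0.55119654 -0.02423923  0.2079845 ] [-3.4591103  -0.62029131 10.6609717 ]
```

View pics/a2.png

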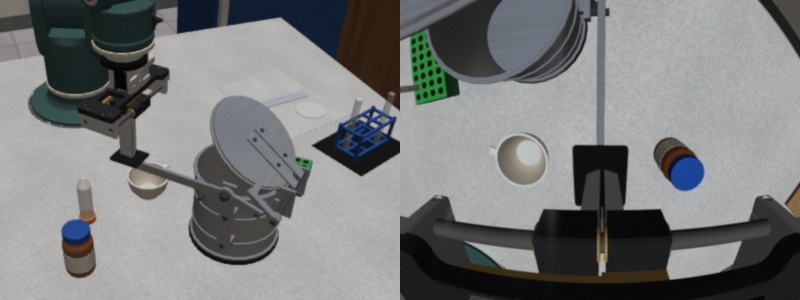

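The lid is about half open, the fingertips are centred on the paddle and the bystanders are untouched. I'll continue to the stop.

Emit:
jog_arm(slide=[[0,0,0.2],[0,0,0.4],[0,0,0.6],[0,0,0.8],[0,0,1.0],[0.03,0,1.2],[0.05,0,1.4],[0.08,0,1.6],[0.1,0,1.8],[0.12,0,2.0],[0.14,0,2.2],[0.16,0,2.4],[0.18,0,2.6],[0.2,0,2.8],[0.22,0,3.0],[0.25,0,3.2],[0.27,0,3.4],[0.3,0,3.5],[0.3,0,3.6],[0.3,0,3.7]], rotation=[[0,0,0],[0,0,0],[0,0,0],[0,0,0],[0,0,0],[0,0,0],[0,0,0],[0,0,0],[0,0,0],[0,0,0],[0,0,0],[0,0,0],[0,0,0],[0,0,0],[0,0,0],[0,0,0],[0,0,0],[0,0,0],[0,0,0],[0,0,0]], jaw=[1,1,1,1,1,1,1,1,1,1,1,1,1,1,1,1,1,1,1,1])

```text
clock: 8.3
tool_pos: [0.5531, -0.0227, 0.1706]
ee_rot: [2.951, 1.078, -0.001]
force: [-3.6, -2.9, 6.3]
opening: 0.0005
```

Nearly at the stop. I'll press gently the last few millimetres.

Emit:
jog_arm(slide=[[0,0,0.1],[0,0,0.2],[0,0,0.3],[0,0,0.35],[0,0,0.4],[0,0,0.45],[0,0,0.5],[0,0,0.5],[0,0,0.5]], rotation=[[0,0,0],[0,0,0],[0,0,0],[0,0,0],[0,0,0],[0,0,0],[0,0,0],[0,0,0],[0,0,0]], jaw=[1,1,1,1,1,1,1,1,1])

```text
clock: 9.2
tool_pos: [0.5537, -0.0224, 0.1671]
ee_rot: [2.95, 1.078, 0.002]
force: [-10.7, -1.2, 25.8]
opening: 0.0007
```

Run:
```python
from cell import ctrl, vision
from h import *
c=vision.camera("scene");np.savez("end.npz",**c)
a=c["color"][60:360,160:560];w=vision.camera("top");b=w["color"][100:400,100:500]
cv2.imwrite("pics/a3.png",np.hstack([a,b]))
P=pts(c,np.ones((480,640),bool));x=np.array([.765,.644]);y=np.array([-.644,.765])
Q=np.c_[(P[:,:2]-[.6199,.1744])@x,(P[:,:2]-[.6199,.1744])@y,P[:,2]]
M=Q[(Q[:,2]>.22)&(abs(Q[:,1])<.06)&(Q[:,0]>-.1)&(Q[:,0]<.2)]
f=cv2.fitLine(M[:,[0,2]].astype(np.float32),cv2.DIST_HUBER,0,.01,.01).ravel();print("lid angle",np.arctan2(abs(f[1]),abs(f[0])),len(M))
s=ctrl.get_state();print(s["clock"],s["tool_pos"],s["force"])
for n,u,v,h in(("bottle",396,250,.105),):pass
```

```text
lid angle 0.9760921 3516
9.3 [ 0.5537433  -0.02242823  0.16706351] [-9.13654659 -1.16218395 24.90906924]
```

View pics/a3.png

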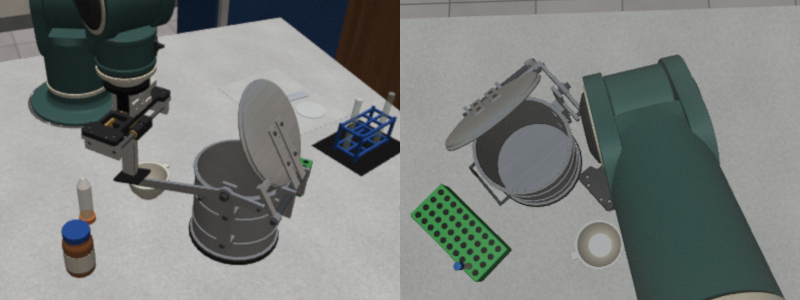

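The lid stands fully open at about 0.98 rad, the lever is on its stop (25 N against the tool), and the bystanders look unmoved. I'll hand in.

Run:
```python
from cell import ctrl
print(ctrl.hand_in());s=ctrl.get_state();print(s["clock"],s["tool_pos"],s["force"])
```

```text
the job is handed in; nothing more can be done
None
the job is handed in; nothing more can be done
```

I pressed the paddle down with the shut fingertips along its arc at about 20 mm/s until the lever reached its stop. I handed in at 9.3 s with the lever still held down.

- **Lever:** the TCP ended at z = 0.167 m, which is the height given for the paddle fully down. The tool felt about 25 N of upward force there, so the lever is on its stop.
- **Lid:** the scene depth map put it at about 0.98 rad open. In the last picture it stands clear of the arm and gripper.
- **Bystanders:** the mortar, bottle, tube and rack showed no visible movement in the pictures. I judged this by eye and did not re-measure their positions; in the last top view the arm hides the bottle and tube, so those two rest on the scene view alone.

None of these checks failed or disagreed. I did not measure the lid's speed or the lever and lid joint values directly, and the hand-in gives no verdict.

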